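# Warm a laryngeal mirror in the mirror warmer

### The arm

A 6-joint arm with a two-finger parallel gripper is mounted at the origin on a cart in front of the work surface, level with it; the furniture and walls round the work are solid. World frame = base frame: x ahead of the robot, y to its left, z up, the work surface at z = 0. Lengths are in mm, angles in rad, forces in N, time in s.
With the tool pointing down it reaches from about 250 to 800 mm from the base axis. Payload 8.5 kg.
Tool frame: the origin (TCP) lies on the centre line of the jaws, within the pads' length; the fingertips stand 8 mm ahead of it and the grasp point (between the pads) lies 11 mm behind it (ctrl.tcp_to_tips is the distance from the TCP to the fingertips, in mm); y points along the fingers, x is the direction in which the jaws open and shut, and the axes are right-handed (so a half turn about y gives the same grasp; the last joint's range is limited). The gripper opens to 85 mm and grips with 20 to 120 N. Pads are 22 mm wide; open, the fingers measure 114 mm over their backs; the gripper's body (76 mm by 85 mm) begins 54 mm behind the grasp point. The pads swing forward as they close: fully open they stand 13 mm farther back than shut.
Start: joints at [1.312, 0.238, -0.013, 1.319, 0, 1.571], TCP at [134.345, 507.475, 239.276] pointing down, gripper open.
Joint ranges: [-2.66, 2.66], [-1.03, 1.9], [-1.14, 1.46], [-1.82, 2.27], [-1.45, 1.34], [-3.14, 3.14]. Speed limits (rad/s): [2.22, 2.22, 2.79, 3.14, 3.14, 3.14].

### API

Orientations are given as [roll, pitch, yaw] about the fixed x, y, z axes, in that order (R = Rz(yaw) Ry(pitch) Rx(roll)).
In Python, from bench import ctrl gives the robot as it stands.
- The arm moves only by the tool jog_arm, never from a script. Its arguments are lists of equal length, an entry for each row: "offset": the shift along the tool's x, y, z in m, a list of three; "twist": the turn, a rotation vector about the tool's x, y, z in rad, a list of three. In form: {"offset": [[tx, ty, tz], ...], "twist": [[wx, wy, wz], ...]}. A call has 1 to 5 rows; each row shifts and turns the commanded pose from where the row before left it, along the tool's axes as they then stand; what a row does not reach is not made up. A row lasts 1/8 s, in which the tool goes at most 62.5 mm and 10.7 degrees, less where a joint would pass 70% of its speed; a pose out of reach is approached as far as the arm can. A call with a gripper value outside its range is refused whole. "gripper" is the closure, from 0 (fully open) to 1 (shut), set as the call begins (left out, the last holds). The fingers move at their own pace and stop on an object; "force" is the grip in N (left out, the last holds). Time passes only in rows, so rows that do not move let the fingers close. It gives the time, the measured TCP pose, the force and the opening at its end, in the units of the state.
- ctrl.get_state(): the state, without advancing time (a new reading comes with each control period).
- ctrl.capture(name): name is "side" or "top"; returns the picture (480x640x3 uint8, blue, green, red); there is no depth.
- ctrl.get_calibration(name): a dict with "mtx" (3x3 intrinsics, pixels), "cam_to_world" (4x4, takes a point from camera to world coordinates). Camera axes: x right, y down, z forward; pixel columns grow to the right and rows downward; lengths in mm; the calibration is good to about 2 mm. A picture is of the moment at which its call begins. get_calibration takes no time and is no camera call.
- ctrl.sign_off(): hands the job in, once; it reports no verdict.
The state is a dict: "time_s": time; "joint_positions": joint angles; "qd": joint speeds; "joint_torque": joint torques, N m; "tcp_pos": TCP position; "ee_rot": TCP orientation; "force": force on the tool from outside, world axes, zero at the start; "torque": the same for the moment, N m; "width": finger opening in mm.
Only numpy, scipy, OpenCV 4.12 (cv2) and the standard library are available. Lean on these libraries where they do the work, as an engineer would, in place of code of your own. Each camera call takes 0.05 s, during which the arm holds its last target. There are 200 camera calls.

### The job

Take the largest of the three laryngeal mirrors out of the tray and slide its round head through the slot in the sloping front of the mirror warmer, gently and without forcing the glass, until the whole head is inside and only the thin stem still sticks out. Keep it there for about three seconds to warm, and finish like that, with the gripper still holding the mirror in the slot. Leave the other two mirrors in their rests, and the otoscope and the tuning fork near the front of the table where they lie.

Things in the scene. Friction and masses are not known exactly. Their poses are not given: they have to be found in the camera images.
- mirror_large: Steel laryngeal mirror, 60 g, largest round head, 30 mm. Lies level in one row of the tray. Origin: middle of the handle, on its axis, 48 mm above the table; +x along the handle to the head, z up. Handle: bar 110 mm long, 8 mm wide (y), 10 mm high; it balances about 12 mm ahead of the origin. A 3 mm stem goes on straight to x = 115 mm, then 45 degrees down for 12 mm to the head's rim.
- mirror_large_head (a point): Centre of the large mirror's head, at (134.1, 0, -19.1) mm in the mirror's frame; axes as the mirror's. The head is a disc 30 mm across and 4 mm thick, in line with the bent end of the stem: its plane slopes forward and down at 45 degrees, holding own y and (0.707, 0, -0.707).
- mirror_medium: The second mirror, same handle and stem, head 22 mm across. Stays in its rests. Origin and axes as for the large one.
- mirror_small: The third mirror, same handle and stem, head 16 mm across. Stays in its rests. Origin and axes as for the large one.
- tray: Fixed steel tray, 245 x 216 mm, rim 16 mm, three lengthwise compartments at y = -70, 0, 70 mm parted by 12 mm ridges. Origin: on the table under the handles' middle; tray x -75 to 170 mm; +x as the heads point. Comb bars across at x = -40 and 40 mm carry the handles in open-topped notches 12 mm wide, teeth to 51 mm above the table; between the bars the handles are free. They lift straight out.
- warmer: Fixed mirror warmer, a small console 154 x 132 mm, 115 mm high. Origin: on the table straight under the middle of the slot; +x from its low front edge (x = -56 mm, 23 mm high) to its back (x = 98 mm), z up. The front panel slopes up and away at 45 degrees. Behind the slot is a chamber 50 mm deep. A mirror goes in with its handle level and pointing along this +x.
- slot (a point): Middle of the slot, in the panel's plane, 75 mm above the table. x: into the slot (forward and 45 degrees down), y along the slot, z up the slope. Opening 34 (y) x 8 mm (z), 2 mm to spare each side of the large head; round lip 2.5 mm proud. The head goes in edge first along x; it is wholly in when its centre is 15 mm past this point; the stem's bend meets the panel at 27 mm.
- shutter (a joint): Light sprung shutter that closes the slot from behind, hinged along the upper edge and swinging inward: 0 closed, about 1.1 to 1.5 rad when a head is in. It gives way to less than 1 N and presses lightly on the head's upper face.
- otoscope: Otoscope lying near the front right corner of the table, 203 x 37 x 54 mm, bystander. Origin: centre of its underside.
- tuning_fork_512: Aluminium tuning fork lying flat near the front edge of the table, between tray and warmer, 172 x 26 x 9 mm, bystander (two more lie far back, out of the way). Origin: centre of its underside.

How it is judged:
By the outcome, as a careful person would: the job done as asked, in the order asked, and still so for the second after the job is handed in, while the arm keeps its last pose, push and grip.
It also fails if it takes over 53 s, if anything falls off the work surface, if the arm or the gripper's body presses on something with over 40 N, if the wrist force passes 120 N, or if a joint passes its speed limit or range.

## Working session

There is one attempt and no reset: what is moved stays moved. The work goes in short steps, Python scripts to look and compute and a tool call to move; the robot and the scene stay as the last step left them, time stands still between calls to the robot, and variables do not carry over. Pictures are saved under pics/ and viewed, about 8 in all and at most 12, crops included, and the job is handed in when it is done.

Besides the shell and the picture viewer there is one more tool, called after ">>>" as a command line: name --argument value ..., lists and objects as JSON in quotes. jog_arm: Moves the arm, as the interface text tells. Its arguments: {"type":"object","properties":{"offset":{"type":"array","items":{"type":"array","items":{"type":"number"}}},"twist":{"type":"array","items":{"type":"array","items":{"type":"number"}}},"gripper":{"type":"number"},"force":{"type":"number"}},"required":["offset","twist"]}

```bash
mkdir -p pics
python3 - <<'E'
from bench import ctrl
import cv2
for n in ("top","side"):
    cv2.imwrite(f"pics/{n}0.png",ctrl.capture(n)); c=ctrl.get_calibration(n); print(n,c["mtx"].tolist(),c["cam_to_world"].round(4).tolist())
print(ctrl.get_state())
E
```

```text
top [[574.9456698204204, 0.0, 323.1870412520186], [0.0, 574.9456698204204, 239.20012752756568], [0.0, 0.0, 1.0]] [[0.0022, -0.9955, 0.0946, 415.3546], [-1.0, -0.0024, -0.0018, -72.7388], [0.002, -0.0946, -0.9955, 1294.5054], [0.0, 0.0, 0.0, 1.0]]
side [[621.8684821483474, 0.0, 330.2607327260873], [0.0, 621.8684821483474, 246.72924891423716], [0.0, 0.0, 1.0]] [[-0.9936, -0.0875, 0.0715, 409.2868], [-0.112, 0.8455, -0.5221, 602.5139], [-0.0148, -0.5268, -0.8499, 1109.7461], [0.0, 0.0, 0.0, 1.0]]
{'time_s': 0.1, 'joint_positions': array([ 1.31200137e+00,  2.38695341e-01, -1.41624375e-02,  1.31919408e+00,
       -5.06508419e-05,  1.57079588e+00]), 'qd': array([-0.0002997 , -0.00026279,  0.00035751,  0.00024778, -0.00018095,
       -0.00098172]), 'joint_torque': array([ 9.02080828e-04, -5.39722288e+01,  3.46999490e+01,  1.34588752e-02,
        1.11949375e-04,  1.49896234e-06]), 'tcp_pos': array([134.27869893, 507.16659632, 238.75817864]), 'ee_rot': array([-1.57084698e+00,  1.25553338e-03,  1.31200181e+00]), 'force': array([-0.39729516,  0.0076416 , -0.56775653]), 'torque': array([0.03030379, 0.039475  , 0.02607658]), 'width': 85.79195208926961}
```

View pics/top0.png

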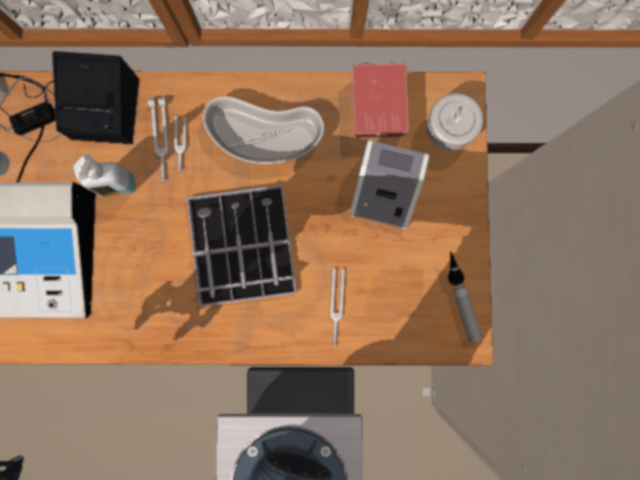

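View pics/side0.png

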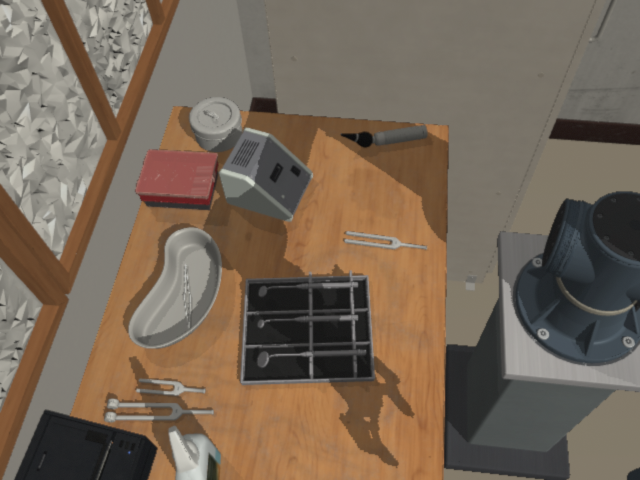

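The top view shows the tray around (240,245), with the largest head at about (204,213), and the warmer at (390,185). The tuning fork is at (338,305) and the otoscope at (463,300). In the side view the large mirror is the lowest in the image, with its head at (264,359). Next I'll zoom in on the tray and warmer.

Run:
```python
import cv2, numpy as np
def crop(im,x,y,w,h,s): return cv2.resize(im[y:y+h,x:x+w],None,fx=s,fy=s,interpolation=cv2.INTER_CUBIC)
t=cv2.imread("pics/top0.png"); s=cv2.imread("pics/side0.png")
cv2.imwrite("pics/topc.png",np.hstack([crop(t,182,180,120,132,4),crop(t,345,130,80,132,4)]))
cv2.imwrite("pics/sidec.png",np.hstack([crop(s,235,265,100,125,4),crop(s,215,120,100,125,4)]))
```

```text
(no output)
```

View pics/topc.png

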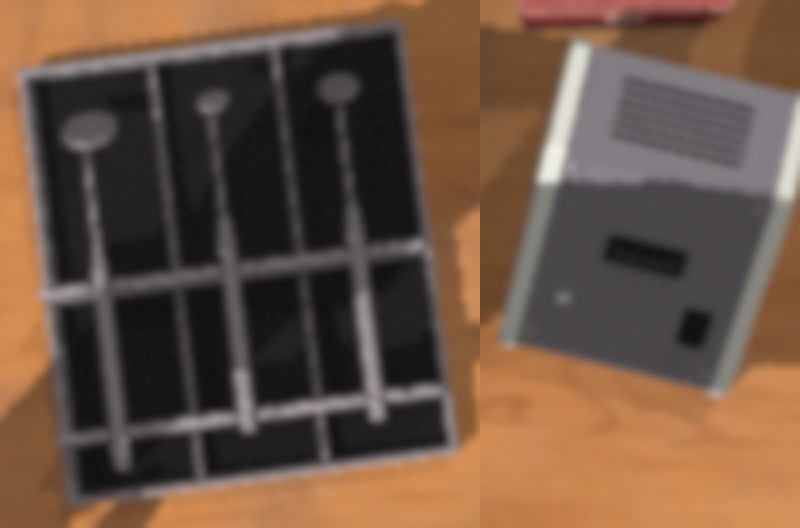

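View pics/sidec.png

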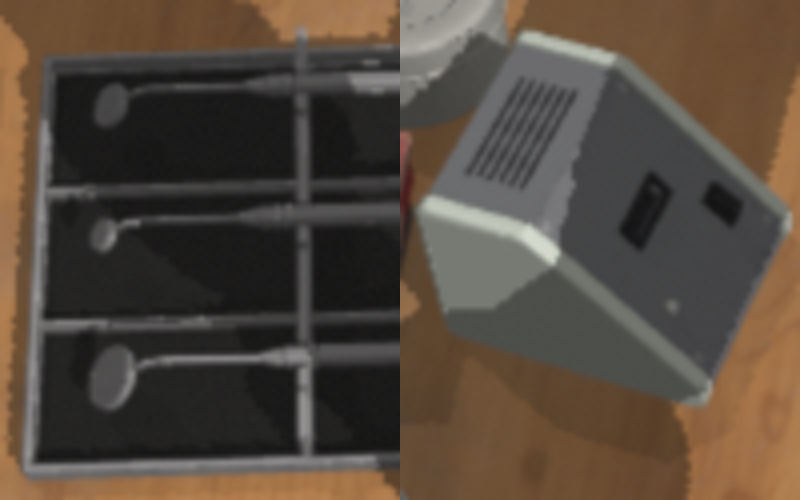

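The crops give usable tray, mirror and warmer points, listed in the script. I'll fit the planar poses from both cameras.

```bash
cat > h.py <<'E'
from bench import ctrl
import numpy as np, cv2
from scipy.optimize import least_squares
from scipy.spatial.transform import Rotation as R
C={n:ctrl.get_calibration(n) for n in("top","side")}
def proj(n,P):
    c=C[n]; T=np.linalg.inv(c["cam_to_world"]); p=(T[:3,:3]@np.atleast_2d(P).T).T+T[:3,3]
    q=(c["mtx"]@p.T).T; return q[:,:2]/q[:,2:]
def ray(n,uv,z):
    c=C[n]; M=c["cam_to_world"]; d=M[:3,:3]@np.linalg.solve(c["mtx"],[*uv,1]); o=M[:3,3]; return o+d*(z-o[2])/d[2]
def full(p,x0,y0,s=4): return np.array(p)/s+[x0-.375,y0-.375]
def w(p,P):
    P=np.atleast_2d(P).astype(float); c,s=np.cos(p[2]),np.sin(p[2])
    return np.c_[p[0]+c*P[:,0]-s*P[:,1],p[1]+s*P[:,0]+c*P[:,1],P[:,2]]
def fit(obs,p0):
    f=lambda p:np.concatenate([(proj(n,w(p,P))[0]-uv) for n,P,uv in obs])
    r=least_squares(f,p0,loss="soft_l1"); print(r.x.round(4)); print(r.fun.reshape(-1,2).round(1).tolist()); return r.x
E
python3 - <<'E'
from h import *
T=lambda a,b:full((a,b),182,180); S=lambda a,b:full((a,b),235,265)
tray=[("top",(170,108,16),T(22,74)),("top",(170,-108,16),T(402,25)),("top",(-75,-108,16),T(453,450)),("top",(-75,108,16),T(72,500)),
("side",(170,-108,16),S(45,60)),("side",(170,108,16),S(28,472))]
print("tray");fit(tray,[400,100,0.1])
for nm,a,b in(("large",[(89,132),(103,290),(122,470)],(112,378)),):
    m=[("top",(134.1,0,28.9),T(*a[0])),("side",(134.1,0,28.9),S(*b)),("top",(-55,0,53),T(*a[2]))]
    fit(m,[400,100,0.1])
    for q in a[1:]: print(ray("top",T(*q),53))
    print(ray("top",T(*a[0]),28.9),ray("side",S(*b),28.9))
T=lambda a,b:full((a-480,b),345,130); S=lambda a,b:full((a-400,b),215,120)
wm=[("top",(-56,66,23),T(505,345)),("top",(-56,-66,23),T(720,395)),("top",(98,66,115),T(577,42)),("top",(0,0,75),T(646,256)),
("side",(-56,-66,23),S(790,220)),("side",(-56,66,23),S(705,400)),("side",(98,-66,115),S(525,35)),("side",(98,66,115),S(420,200)),("side",(0,0,75),S(646,211))]
print("warmer");fit(wm,[450,-200,-.2]);fit([o for o in wm if o[0]=="top"],[450,-200,-.2]);fit([o for o in wm if o[0]=="side"],[450,-200,-.2])
print(ray("top",T(646,256),75),ray("side",S(646,211),75))
E
```

```text
tray
[4.773879e+02 1.036010e+02 1.448000e-01]
[[-1.8, -0.5], [-1.6, -1.7], [0.7, 0.1], [-1.0, 1.6], [0.4, -1.8], [0.1, -1.3]]
[462.8512 171.7089  25.2851]
[[-0.9, -0.5], [0.9, -0.6], [-0.0, -0.3]]
[504.66038882 175.504221    53.        ]
[407.81525638 163.24893586  53.        ]
[594.26883449 189.9572395   28.9       ] [596.89555065 193.43771079  28.9       ]
warmer
[ 6.293424e+02 -2.071074e+02 -2.522000e-01]
[[-3.4, -1.3], [0.3, 1.0], [-1.2, -2.1], [-1.3, 0.2], [1.9, -3.2], [0.2, -2.2], [-0.0, -3.3], [-1.1, 0.7], [1.0, -0.5]]
[ 628.6664 -210.7534    6.0517]
[[-1.4, -0.3], [2.6, 0.8], [-0.6, -1.4], [0.4, 0.6]]
[ 6.294014e+02 -2.022704e+02 -2.624000e-01]
[[1.8, -1.2], [-0.6, -0.2], [0.0, -1.9], [-1.6, 2.1], [0.6, 1.2]]
[ 629.8843946  -209.89150548   75.        ] [ 631.17274167 -205.4381796    75.        ]
```

The tray yaw (0.145) and the mirror yaw (0.152) agree. The slot is at about (630,-207) with yaw about -0.25. The mirror grasp point is about (475,174). I'll start the transfer now.

>>> jog_arm --offset '[[-0.029, 0.011, -0.052], [-0.029, 0.011, -0.052], [-0.029, 0.011, -0.052], [-0.029, 0.011, -0.052], [-0.029, 0.011, -0.052]]' --twist '[[0, 0, 0], [0, 0, 0], [0, 0, 0], [0, 0, 0], [0, 0, 0]]' --gripper 0.45

```text
time_s: 0.72
tcp_pos: [349.6, 299.2, 183.9]
ee_rot: [-1.571, -0.0, 1.312]
force: [1.1, 1.2, -1.6]
width: 47.3
```

```bash
cat >> h.py <<'E'
def rel(pos,yaw,pitch_up=0):
    s=ctrl.get_state(); Rm=R.from_euler("xyz",s["ee_rot"]).as_matrix()
    Rt=R.from_euler("xyz",[-np.pi/2,0,yaw]).as_matrix()
    print("t",s["time_s"],"tcp",s["tcp_pos"].round(1),"rpy",s["ee_rot"].round(4),"F",s["force"].round(1),"M",s["torque"].round(2),"w",round(s["width"],1),"q",s["joint_positions"].round(2))
    print("offset(tool,mm)",(Rm.T@(np.array(pos)-s["tcp_pos"])).round(1),"twist",R.from_matrix(Rm.T@Rt).as_rotvec().round(4))
E
python3 -c "
from h import *
rel((475.5,174,120),1.719);rel((475.5,174,120),-1.423)"
```

```text
t 0.725 tcp [349.6 299.2 183.9] rpy [-1.5708 -0.      1.3122] F [ 1.1  1.2 -1.6] M [ 0.05 -0.08 -0.  ] w 47.3 q [ 0.71  0.15 -0.27  1.15 -0.    0.97]
offset(tool,mm) [ -88.9   63.9 -153.7] twist [ 0.     -0.4068 -0.    ]
t 0.725 tcp [349.6 299.2 183.9] rpy [-1.5708 -0.      1.3122] F [ 1.1  1.2 -1.6] M [ 0.05 -0.08 -0.  ] w 47.3 q [ 0.71  0.15 -0.27  1.15 -0.    0.97]
offset(tool,mm) [ -88.9   63.9 -153.7] twist [0.0000e+00 2.7352e+00 1.0000e-04]
```

>>> jog_arm --offset '[[-0.0222, 0.016, -0.0384], [-0.0222, 0.016, -0.0384], [-0.0222, 0.016, -0.0384], [-0.0222, 0.016, -0.0384], [0, 0, 0]]' --twist '[[0, 0, 0], [0, 0, 0], [0, 0, 0], [0, 0, 0], [0, -0.137, 0]]'

```text
time_s: 1.35
tcp_pos: [475.3, 173.3, 118.7]
ee_rot: [-1.569, 0.002, 1.448]
force: [-0.2, 0.6, 0.6]
width: 47.1
```

>>> jog_arm --offset '[[0, 0, 0], [0, 0, 0], [0, 0, 0]]' --twist '[[0, -0.135, 0], [0, -0.135, 0], [0, 0, 0]]'

```text
time_s: 1.72
tcp_pos: [474.2, 175.5, 120.0]
ee_rot: [-1.57, 0.0, 1.718]
force: [0.4, -0.1, 1.0]
width: 47.3
```

```bash
python3 -c "
from h import *
rel((475.5,174,37),1.719)
t=ctrl.capture('top');s=ctrl.capture('side')
f=lambda im,x,y,w,h,k:cv2.resize(im[y:y+h,x:x+w],None,fx=k,fy=k,interpolation=cv2.INTER_CUBIC)
cv2.imwrite('pics/g1.png',np.hstack([f(t,170,180,100,140,4),f(s,235,280,100,140,4)]))"
```

```text
t 1.725 tcp [474.2 175.5 120. ] rpy [-1.5701e+00  2.0000e-04  1.7180e+00] F [ 0.4 -0.1  1. ] M [-0.03  0.07 -0.  ] w 47.3 q [ 0.35  0.28 -0.28  1.01 -0.    0.21]
offset(tool,mm) [-1.6 83.  -1.2] twist [-0.0007 -0.001  -0.0002]
```

View pics/g1.png

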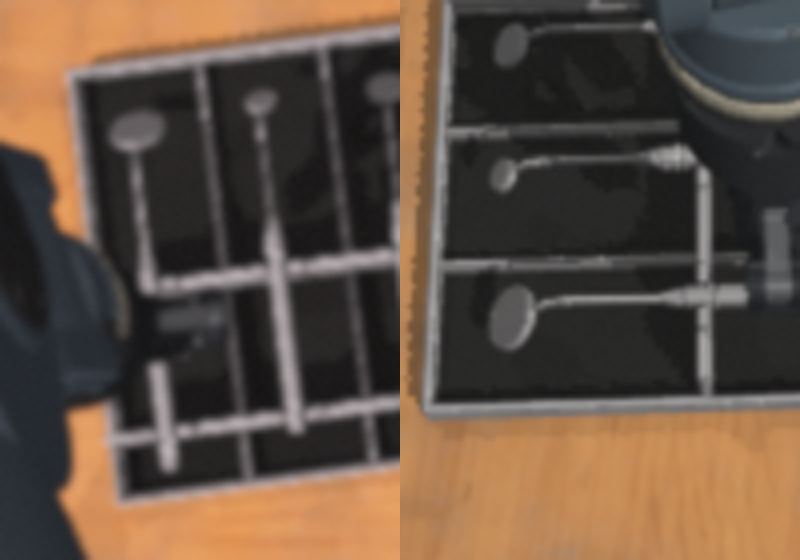

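The gripper straddles the large mirror's handle, at (185,320) in the left crop, between the comb bars. The head is at (137,130) and undisturbed. I'll descend and grip.

>>> jog_arm --offset '[[-0.001, 0.04, -0.001], [0, 0.033, 0], [0, 0.01, 0], [0, 0, 0]]' --twist '[[0, 0, 0], [0, 0, 0], [0, 0, 0], [0, 0, 0]]'

```text
time_s: 2.33
tcp_pos: [475.3, 174.7, 37.3]
ee_rot: [-1.57, 0.0, 1.718]
force: [-0.1, 1.0, 0.2]
width: 46.8
```

>>> jog_arm --offset '[[0, 0, 0], [0, 0, 0], [0, 0, 0], [0, 0, 0], [0, 0, 0]]' --twist '[[0, 0, 0], [0, 0, 0], [0, 0, 0], [0, 0, 0], [0, 0, 0]]' --gripper 1.0 --force 40

```text
time_s: 2.95
tcp_pos: [476.2, 175.0, 38.3]
ee_rot: [-1.573, -0.0, 1.719]
force: [-0.7, 0.6, 6.8]
width: 7.2
```

```bash
python3 -c "
from h import *
rel((475.5,174,37),1.719)"
```

```text
t 2.95 tcp [476.2 175.   38.3] rpy [-1.5726e+00 -3.0000e-04  1.7188e+00] F [-0.7  0.6  6.8] M [-0.08  0.17 -0.01] w 7.2 q [ 0.35  0.36 -0.4   0.81 -0.    0.2 ]
offset(tool,mm) [-0.9  1.3  0.8] twist [ 0.0018 -0.0002  0.0003]
```

>>> jog_arm --offset '[[0, -0.01, 0], [0, -0.03, 0], [0, -0.04, 0], [0, -0.03, 0], [0, 0, 0]]' --twist '[[0, 0, 0], [0, 0, 0], [0, 0, 0], [0, 0, 0], [0, 0, 0]]'

```text
time_s: 3.58
tcp_pos: [476.8, 175.3, 150.0]
ee_rot: [-1.575, -0.001, 1.719]
force: [0.2, -0.3, -0.8]
width: 7.1
```

Run:
```python
from h import *
# slot frame: u into slot; mirror target: head centre at slot + d*u ; TCP = grasp pt - 11 z
S=np.array([630.3,-207.5,75]); yw=-0.252; ex=np.array([np.cos(yw),np.sin(yw),0])
u=.7071*ex-[0,0,.7071]
for d in(-40,-25,20):
    o=S+d*u-134.1*ex+[0,0,19.1]; print(d,(o+12*ex-[0,0,11]).round(1))
t=S-40*u-134.1*ex+[0,0,19.1]+12*ex-[0,0,11]
rel(t,yw+np.pi/2)
```

```text
-40 [ 484.7 -170.   111.4]
-25 [ 494.9 -172.6  100.8]
20 [ 525.8 -180.6   69. ]
t 3.575 tcp [476.8 175.3 150. ] rpy [-1.5754e+00 -9.0000e-04  1.7190e+00] F [ 0.2 -0.3 -0.8] M [-0.    0.01 -0.05] w 7.1 q [ 0.35  0.25 -0.23  1.08 -0.    0.2 ]
offset(tool,mm) [-342.7   38.1   43.4] twist [0.0044 0.4002 0.0018]
```

>>> jog_arm --offset '[[-0.03, 0, 0.006], [-0.05, 0, 0.01], [-0.05, 0, 0.01], [-0.05, 0, 0.01], [-0.05, 0, 0.01]]' --twist '[[0, 0, 0], [0, 0, 0], [0, 0, 0], [0, 0, 0], [0, 0, 0]]'

```text
time_s: 4.2
tcp_pos: [463.1, -61.0, 146.6]
ee_rot: [-1.57, -0.0, 1.719]
force: [1.4, -0.1, -1.5]
width: 7.1
```

>>> jog_arm --offset '[[-0.05, 0, 0.01], [-0.04, 0, 0.005], [-0.02, 0, 0.0], [0, 0, 0], [0, 0, 0]]' --twist '[[0, 0, 0], [0, 0, 0], [0, 0.05, 0], [0, 0.13, 0], [0, 0.13, 0]]'

```text
time_s: 4.82
tcp_pos: [465.1, -170.2, 146.7]
ee_rot: [-1.57, -0.0, 1.403]
force: [-0.3, 0.0, -0.3]
width: 7.3
```

>>> jog_arm --offset '[[0, 0.01, 0], [0, 0, 0], [0, 0, 0]]' --twist '[[0, 0.09, 0], [0, 0, 0], [0, 0, 0]]'

```text
time_s: 5.2
tcp_pos: [465.4, -170.1, 137.3]
ee_rot: [-1.57, -0.0, 1.321]
force: [0.5, -1.1, -1.9]
width: 6.8
```

Run:
```python
from h import *
rel((484.7,-170,111.4),1.3188)
t=ctrl.capture('top');s=ctrl.capture('side')
cv2.imwrite("pics/t2.png",t);cv2.imwrite("pics/s2.png",s)
f=lambda im,x,y,w,h,k:cv2.resize(im[y:y+h,x:x+w],None,fx=k,fy=k,interpolation=cv2.INTER_CUBIC)
cv2.imwrite('pics/c2.png',np.hstack([f(t,340,140,100,140,4),f(s,215,120,100,140,4)]))
```

```text
t 5.2 tcp [ 465.4 -170.1  137.3] rpy [-1.5703 -0.      1.3208] F [ 0.5 -1.1 -1.9] M [-0.03  0.03 -0.03] w 6.8 q [-0.35  0.25 -0.27  1.05 -0.   -0.1 ]
offset(tool,mm) [  4.9  25.9 -18.7] twist [-0.0005  0.002   0.    ]
```

View pics/c2.png

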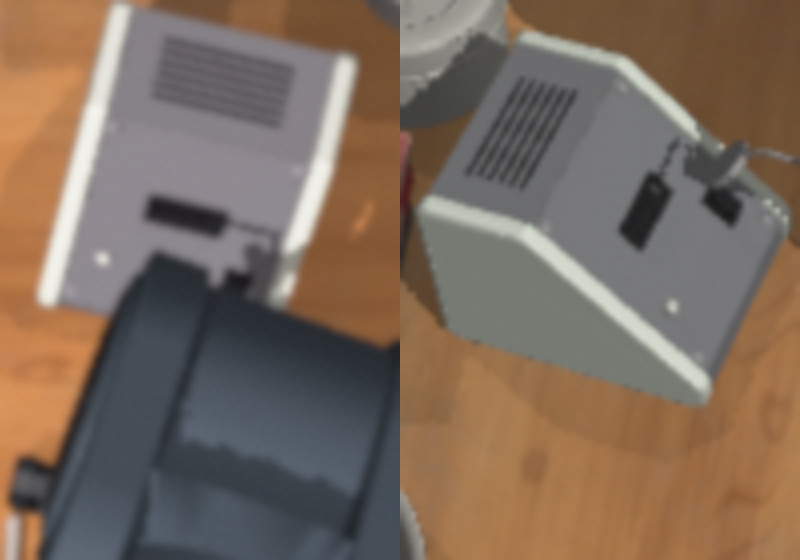

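The warmer is now fully lit. The slot centre is at about (188,217) in the top crop and (645,210) in the side crop. The head is visible only in the side view, at about (715,163), because the arm hides it from the top. Next I'll overlay the model to refine the slot and head positions.

```bash
cat >> h.py <<'E'
a=np.linspace(0,2*np.pi,40)
def disc(tcp,rpy,gx=12,dz=0,pitch=0,dy=0):
    hd=R.from_euler("xyz",rpy).as_matrix(); ex=-hd[:,2]; ey=hd[:,0]; ez=-hd[:,1]
    g=tcp+11*ez; o=lambda p:g+(p[0]-gx)*ex+(p[1]+dy)*ey+(p[2]+dz)*ez
    P=[o((134.1+15*.7071*np.cos(t),15*np.sin(t),-19.1-15*.7071*np.cos(t))) for t in a]
    return np.array(P),np.array([o((x,0,0)) for x in(55,115)]+[o((134.1,0,-19.1))])
def slotrect(p): # 34x8 in the panel
    return w(p,[(b*.7071,y,75+b*.7071) for y,b in((-17,-4),(17,-4),(17,4),(-17,4))])
E
python3 - <<'E'
from h import *
s=ctrl.get_state(); D,L=disc(s["tcp_pos"],s["ee_rot"])
k=5
out=[]
for n,(x,y,wd,h) in {"top":(355,165,60,70),"side":(260,140,60,70)}.items():
    im=cv2.imread(f"pics/{n[0]}2.png"); c=cv2.cvtColor(im,cv2.COLOR_BGR2GRAY)
    b=(c<60).astype(np.uint8); nn,lab,st,ce=cv2.connectedComponentsWithStats(b[y:y+h,x:x+wd])
    for i in range(1,nn):
        if st[i,4]>25:
            v,u=np.where(lab==i); r=cv2.minAreaRect(np.c_[u+x,v+y].astype(np.float32)); print(n,i,st[i,4],(ce[i]+[x,y]).round(2),r, ray(n,ce[i]+[x,y],75).round(1), cv2.boxPoints(r).round(1).tolist())
    print(n,"pred slot",proj(n,slotrect([630.3,-207.5,-.252])).mean(0).round(2),"head",proj(n,L).round(1).tolist())
    e=cv2.resize(im[y:y+h,x:x+wd],None,fx=k,fy=k,interpolation=cv2.INTER_CUBIC)
    f=lambda P:np.round((proj(n,P)-[x,y]+.5)*k).astype(np.int32)
    e=cv2.resize(e,None,fx=1.3,fy=1.3); g=lambda P:np.round(f(P)*1.3).astype(np.int32)
    cv2.polylines(e,[g(slotrect([630.3,-207.5,-.252]))],True,(0,255,0),1)
    cv2.polylines(e,[g(D)],True,(0,0,255),1); cv2.polylines(e,[g(L)],False,(0,255,255),1); out.append(e)
cv2.imwrite("pics/ov2.png",np.hstack(out))
E
```

```text
top 1 89 [386.01 193.62] ((386.0882263183594, 193.64706420898438), (18.432706832885742, 4.6081767082214355), 14.03624439239502) [ 629.9 -209.6   75. ] [[376.6000061035156, 193.60000610351562], [377.70001220703125, 189.1999969482422], [395.6000061035156, 193.60000610351562], [394.5, 198.10000610351562]]
top 2 659 [391.13 218.23] ((388.0, 219.0), (30.0, 52.0), 90.0) [ 576.7 -220.2   75. ] [[362.0, 204.0], [414.0, 204.0], [414.0, 234.0], [362.0, 234.0]]
top pred slot [385.01 193.43] head [[376.3, 247.8], [383.5, 219.0], [384.7, 211.2]]
side 1 113 [275.87 172.27] ((275.939453125, 172.19427490234375), (6.78373908996582, 17.318485260009766), 28.610462188720703) [ 631.8 -205.7   75. ] [[268.79998779296875, 178.1999969482422], [277.1000061035156, 163.0], [283.1000061035156, 166.1999969482422], [274.79998779296875, 181.39999389648438]]
side 2 54 [295.26 170.37] ((295.5000305175781, 170.00001525878906), (9.192388534545898, 6.363960266113281), 45.0) [ 591.6 -214.9   75. ] [[290.0, 169.0], [294.5, 164.5], [301.0, 171.0], [296.5, 175.5]]
side pred slot [276.66 171.68] head [[332.6, 163.6], [304.6, 155.6], [296.4, 159.2]]
```

View pics/ov2.png

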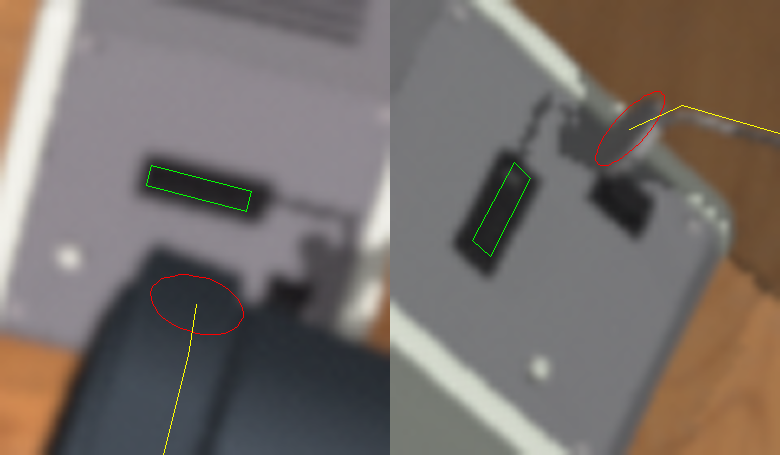

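```bash
cat >> h.py <<'E'
S0=np.array([630.5,-207.6,75]); YW=-0.248; GX=13.6; DZ=-1.3
def tgt(d,S=S0,yw=YW,gx=GX,dz=DZ,v=0):
    ex=np.array([np.cos(yw),np.sin(yw),0]); ez=np.array([0,0,1]); u=.7071*(ex-ez)
    return S+d*u+v*.7071*(ex+ez)-(134.1-gx)*ex+(19.1-dz-11)*ez
E
python3 -c "
from h import *
rel(tgt(-22),YW+np.pi/2)
for n in C: print(n,proj(n,[(600,-200,90),(610,-200,90),(600,-190,90),(600,-200,100)]).round(2).tolist())"
```

```text
t 5.3 tcp [ 465.5 -170.4  137.6] rpy [-1.5710e+00  1.0000e-04  1.3203e+00] F [-0.2  0.5 -0.8] M [ 0.01 -0.04  0.  ] w 7.4 q [-0.35  0.25 -0.27  1.05 -0.   -0.1 ]
offset(tool,mm) [  4.5  37.6 -33. ] twist [ 0.0002 -0.0025 -0.0001]
top [[382.35, 206.33], [382.32, 201.66], [377.63, 206.32], [382.85, 205.61]]
side [[289.81, 171.08], [285.08, 170.7], [289.11, 174.84], [289.47, 168.04]]
```

>>> jog_arm --offset '[[0.0045, 0.005, 0], [0, 0.016, -0.016], [0, 0.0166, -0.017], [0, 0, 0], [0, 0, 0]]' --twist '[[0, -0.0025, 0], [0, 0, 0], [0, 0, 0], [0, 0, 0], [0, 0, 0]]'

```text
time_s: 5.92
tcp_pos: [497.9, -174.0, 99.9]
ee_rot: [-1.57, 0.0, 1.322]
force: [0.3, 0.2, -0.5]
width: 7.1
```

Run:
```python
from h import *
rel(tgt(-22),YW+np.pi/2)
s=ctrl.get_state(); D,L=disc(s["tcp_pos"],s["ee_rot"],gx=GX,dz=DZ)
out=[]; k=8
for n,(x,y,wd,h) in {"top":(365,175,40,60),"side":(262,150,55,60)}.items():
    im=ctrl.capture(n); cv2.imwrite(f"pics/{n[0]}3.png",im)
    e=cv2.resize(im[y:y+h,x:x+wd],None,fx=k,fy=k,interpolation=cv2.INTER_CUBIC)
    g=lambda P:np.round((proj(n,P)-[x,y]+.5)*k).astype(np.int32)
    cv2.polylines(e,[g(slotrect([*S0[:2],YW]))],True,(0,255,0),1)
    cv2.polylines(e,[g(D)],True,(0,0,255),1); cv2.polylines(e,[g(L)],False,(0,255,255),1); out.append(e)
cv2.imwrite("pics/ov3.png",np.hstack(out))
```

```text
t 5.925 tcp [ 497.9 -174.    99.9] rpy [-1.5701  0.      1.3218] F [ 0.3  0.2 -0.5] M [ 0.01  0.01 -0.02] w 7.1 q [-0.34  0.33 -0.26  0.98 -0.   -0.09]
offset(tool,mm) [-0.  -0.1 -0.7] twist [-0.0007 -0.001  -0.    ]
```

View pics/ov3.png

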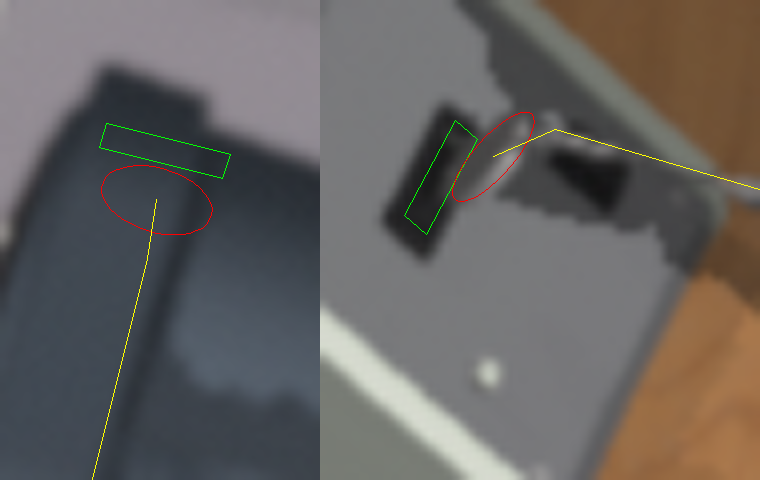

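The side view shows the head just in front of the slot. The slot blob is centred at about (434,180), against (441,177) predicted. The model disc roughly matches the head. I'll view one clean zoom to get the relative alignment.

Run:
```python
from h import *
im=cv2.imread("pics/s3.png"); x,y,wd,h,k=264,156,44,32,18
e=cv2.resize(im[y:y+h,x:x+wd],None,fx=k,fy=k,interpolation=cv2.INTER_LINEAR)
e=cv2.convertScaleAbs(e,alpha=1.4,beta=0)
s=ctrl.get_state(); D,L=disc(s["tcp_pos"],s["ee_rot"],gx=GX,dz=DZ)
g=lambda P:np.round((proj("side",P)-[x,y]+.5)*k).astype(np.int32)
for p in g(D)[::2]: cv2.circle(e,tuple(int(v) for v in p),2,(0,0,255),-1)
for p in g(L): cv2.circle(e,tuple(int(v) for v in p),4,(0,255,255),-1)
cv2.imwrite("pics/z3.png",e)
```

```text
(no output)
```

View pics/z3.png

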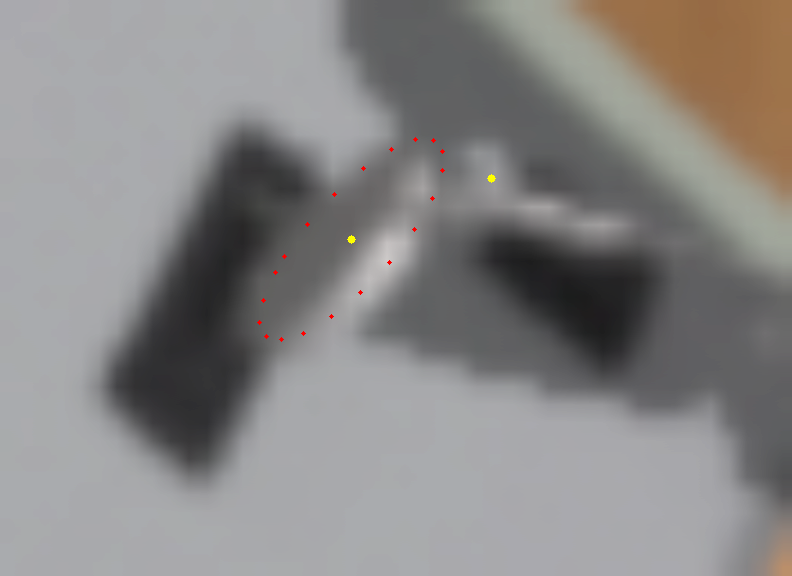

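The head and slot agree to within a few mm. Comparing the camera bias on the known grasp with the slot measurement suggests moving about +1.6 mm along the slot and +1 mm forward. I'll shift by that and then creep in along the slot axis while watching the force.

>>> jog_arm --offset '[[0.0016, 0, -0.001], [0, 0, 0], [0, 0.0014, -0.0014], [0, 0.0014, -0.0014], [0, 0, 0]]' --twist '[[0, 0, 0], [0, 0, 0], [0, 0, 0], [0, 0, 0], [0, 0, 0]]'

```text
time_s: 6.65
tcp_pos: [502.5, -173.7, 96.7]
ee_rot: [-1.57, 0.0, 1.321]
force: [0.0, -0.9, -1.1]
width: 6.9
```

>>> jog_arm --offset '[[0, 0.001, -0.001], [0, 0.001, -0.001], [0, 0.001, -0.001], [0, 0, 0], [0, 0, 0]]' --twist '[[0, 0, 0], [0, 0, 0], [0, 0, 0], [0, 0, 0], [0, 0, 0]]'

```text
time_s: 7.28
tcp_pos: [505.4, -174.4, 93.9]
ee_rot: [-1.571, 0.0, 1.322]
force: [0.6, -0.5, -0.5]
width: 7.3
```

```bash
cat >> h.py <<'E'
def st():
    s=ctrl.get_state(); ex=np.array([np.cos(YW),np.sin(YW),0]); ey=np.array([-ex[1],ex[0],0]); ez=np.array([0,0,1.])
    B=np.array([.7071*(ex-ez),ey,.7071*(ex+ez)])
    print("t",round(s["time_s"],2),"tcp u,y,v past S0:",(B@(s["tcp_pos"]-tgt(0))).round(1),"F u,y,v",(B@s["force"]).round(1),"M",(B@s["torque"]).round(2),"yaw",s["ee_rot"].round(4),"w",round(s["width"],1))
E
python3 -c "
from h import *
st()"
```

```text
t 7.28 tcp u,y,v past S0: [-13.    1.5   0.4] F u,y,v [ 0.9 -0.3  0.2] M [ 0.06 -0.07  0.01] yaw [-1.5707e+00  1.0000e-04  1.3215e+00] w 7.3
```

>>> jog_arm --offset '[[0, 0.001, -0.001], [0, 0.001, -0.001], [0, 0.001, -0.001], [0, 0, 0], [0, 0, 0]]' --twist '[[0, 0, 0], [0, 0, 0], [0, 0, 0], [0, 0, 0], [0, 0, 0]]'

```text
time_s: 7.9
tcp_pos: [508.3, -175.2, 90.9]
ee_rot: [-1.571, 0.0, 1.321]
force: [-0.4, -0.3, 0.1]
width: 7.2
```

Run:
```python
from h import *
st()
im=ctrl.capture("side"); cv2.imwrite("pics/s4.png",im); x,y,wd,h,k=264,156,44,32,18
e=cv2.convertScaleAbs(cv2.resize(im[y:y+h,x:x+wd],None,fx=k,fy=k,interpolation=cv2.INTER_LINEAR),alpha=1.4)
cv2.imwrite("pics/z4.png",e)
```

```text
t 7.9 tcp u,y,v past S0: [-8.8  1.5  0.4] F u,y,v [-0.3 -0.4 -0.2] M [0.02 0.1  0.02] yaw [-1.5707e+00  1.0000e-04  1.3215e+00] w 7.2
```

View pics/z4.png

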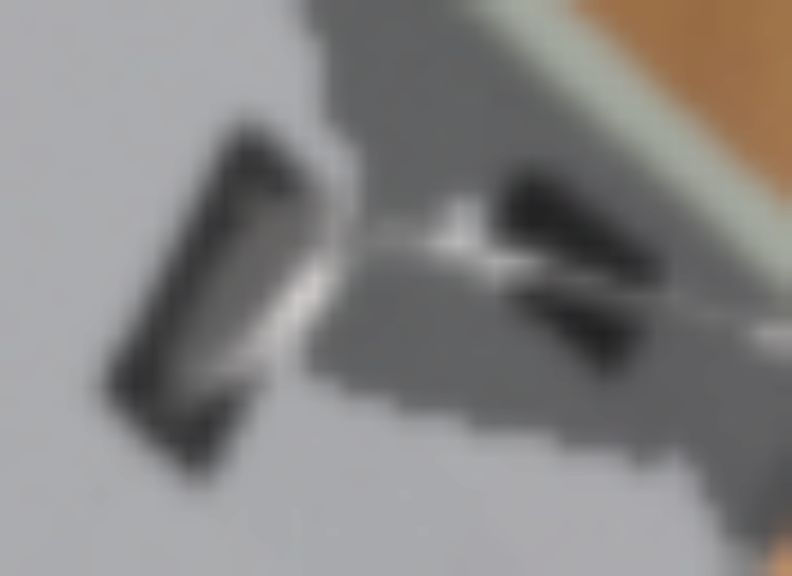

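The side view shows the head's leading part inside the dark slot, from (175,390) to (285,190), with no contact force. It is well centred along the slot but sits slightly low across it. I'll shift about 1.1 mm up the slope and keep going.

>>> jog_arm --offset '[[0, -0.0008, -0.0008], [0, 0, 0], [0, 0.001, -0.001], [0, 0.001, -0.001], [0, 0, 0]]' --twist '[[0, 0, 0], [0, 0, 0], [0, 0, 0], [0, 0, 0], [0, 0, 0]]'

```text
time_s: 8.57
tcp_pos: [511.1, -175.9, 89.6]
ee_rot: [-1.571, 0.0, 1.321]
force: [-0.7, -0.2, -1.3]
width: 7.3
```

```bash
python3 -c "
from h import *
st()"
```

```text
t 8.57 tcp u,y,v past S0: [-5.8  1.4  1.6] F u,y,v [ 0.4 -0.3 -1.3] M [-0.07  0.24  0.02] yaw [-1.5708e+00  1.0000e-04  1.3215e+00] w 7.3
```

>>> jog_arm --offset '[[0, 0.001, -0.001], [0, 0.001, -0.001], [0, 0.001, -0.001], [0, 0, 0], [0, 0, 0]]' --twist '[[0, 0, 0], [0, 0, 0], [0, 0, 0], [0, 0, 0], [0, 0, 0]]'

```text
time_s: 9.2
tcp_pos: [514.0, -176.6, 86.7]
ee_rot: [-1.571, 0.0, 1.322]
force: [0.2, 0.7, -1.1]
width: 7.1
```

```bash
python3 -c "
from h import *
st()"
```

```text
t 9.2 tcp u,y,v past S0: [-1.7  1.4  1.6] F u,y,v [ 0.8  0.7 -0.8] M [-0.06  0.18 -0.02] yaw [-1.5708e+00  1.0000e-04  1.3215e+00] w 7.1
```

>>> jog_arm --offset '[[0, 0.0003, 0.0003], [0, 0.001, -0.001], [0, 0.001, -0.001], [0, 0, 0], [0, 0, 0]]' --twist '[[0, 0, 0], [0, 0, 0], [0, 0, 0], [0, 0, 0], [0, 0, 0]]'

```text
time_s: 9.82
tcp_pos: [515.6, -177.0, 84.4]
ee_rot: [-1.571, 0.0, 1.322]
force: [-0.1, -0.1, -1.1]
width: 6.8
```

```bash
python3 -c "
from h import *
st()"
```

```text
t 9.82 tcp u,y,v past S0: [1.1 1.4 1.1] F u,y,v [ 0.8 -0.1 -0.8] M [-0.04  0.09 -0.  ] yaw [-1.5707e+00  1.0000e-04  1.3215e+00] w 6.8
```

>>> jog_arm --offset '[[0, 0.001, -0.001], [0, 0.001, -0.001], [0, 0.001, -0.001], [0, 0, 0], [0, 0, 0]]' --twist '[[0, 0, 0], [0, 0, 0], [0, 0, 0], [0, 0, 0], [0, 0, 0]]'

```text
time_s: 10.45
tcp_pos: [518.5, -177.8, 81.4]
ee_rot: [-1.571, 0.0, 1.322]
force: [-0.5, -0.1, -2.0]
width: 7.1
```

```bash
python3 -c "
from h import *
st()"
```

```text
t 10.45 tcp u,y,v past S0: [5.4 1.4 1.1] F u,y,v [ 1.1 -0.2 -1.8] M [ 0.04  0.2  -0.01] yaw [-1.5707e+00  1.0000e-04  1.3215e+00] w 7.1
```

>>> jog_arm --offset '[[0, 0.0012, -0.0012], [0, 0.0012, -0.0012], [0, 0.0012, -0.0012], [0, 0, 0], [0, 0, 0]]' --twist '[[0, 0, 0], [0, 0, 0], [0, 0, 0], [0, 0, 0], [0, 0, 0]]'

```text
time_s: 11.08
tcp_pos: [522.0, -178.6, 77.8]
ee_rot: [-1.571, 0.0, 1.322]
force: [-0.2, -0.3, 0.0]
width: 6.8
```

```bash
python3 -c "
from h import *
st()"
```

```text
t 11.07 tcp u,y,v past S0: [10.5  1.4  1.1] F u,y,v [-0.1 -0.4 -0. ] M [ 0.02  0.08 -0.04] yaw [-1.5707e+00  1.0000e-04  1.3215e+00] w 6.8
```

>>> jog_arm --offset '[[0, 0.0012, -0.0012], [0, 0.0012, -0.0012], [0, 0.0012, -0.0012], [0, 0, 0], [0, 0, 0]]' --twist '[[0, 0, 0], [0, 0, 0], [0, 0, 0], [0, 0, 0], [0, 0, 0]]'

```text
time_s: 11.7
tcp_pos: [525.4, -179.5, 74.2]
ee_rot: [-1.571, 0.0, 1.321]
force: [-0.4, 0.8, -1.2]
width: 7.2
```

```bash
python3 -c "
from h import *
st()"
```

```text
t 11.7 tcp u,y,v past S0: [15.5  1.4  1.1] F u,y,v [ 0.4  0.7 -1.2] M [ 0.02  0.1  -0.06] yaw [-1.5707e+00  1.0000e-04  1.3215e+00] w 7.2
```

>>> jog_arm --offset '[[0, 0.0014, -0.0014], [0, 0.0014, -0.0014], [0, 0.0014, -0.0014], [0, 0, 0], [0, 0, 0]]' --twist '[[0, 0, 0], [0, 0, 0], [0, 0, 0], [0, 0, 0], [0, 0, 0]]'

```text
time_s: 12.32
tcp_pos: [529.5, -180.6, 70.0]
ee_rot: [-1.571, 0.0, 1.321]
force: [0.2, 1.1, -1.9]
width: 7.4
```

Run:
```python
from h import *
st()
im=ctrl.capture("side"); x,y,wd,h,k=264,156,44,32,9
f=lambda x,y,wd,h,k:cv2.resize(im[y:y+h,x:x+wd],None,fx=k,fy=k,interpolation=cv2.INTER_LINEAR)
e=f(264,156,44,32,9)
e2=f(195,110,198,288,2)
e=cv2.copyMakeBorder(e,0,576-e.shape[0],0,0,cv2.BORDER_CONSTANT)
cv2.imwrite("pics/z5.png",np.hstack([e,e2]))
```

```text
t 12.32 tcp u,y,v past S0: [21.5  1.4  1.1] F u,y,v [ 1.3  1.2 -1.4] M [ 0.01  0.09 -0.  ] yaw [-1.5707e+00  1.0000e-04  1.3215e+00] w 7.4
```

View pics/z5.png

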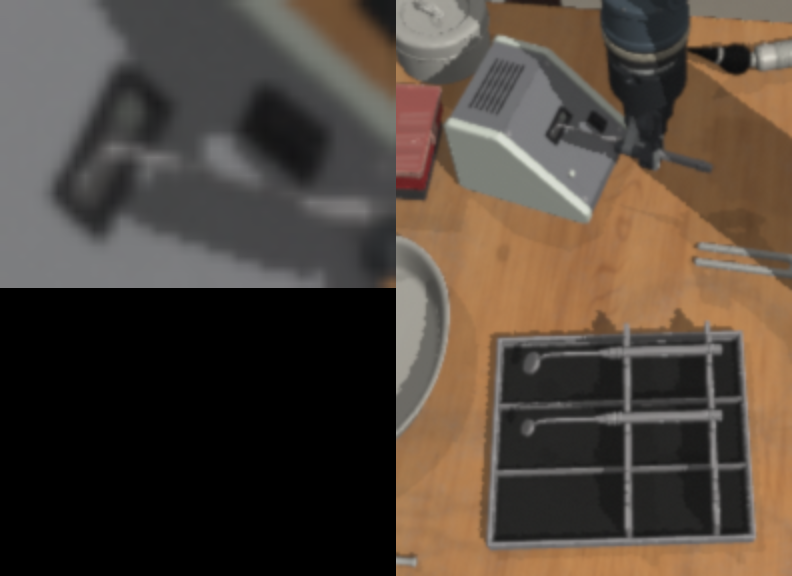

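The head is inside the slot. Only the thin stem comes out, at about (125,150), and its bend is just outside the panel. The other two mirrors, the fork and the otoscope are undisturbed. I'll hold here to warm.

>>> jog_arm --offset '[[0, 0, 0], [0, 0, 0], [0, 0, 0], [0, 0, 0], [0, 0, 0]]' --twist '[[0, 0, 0], [0, 0, 0], [0, 0, 0], [0, 0, 0], [0, 0, 0]]'

```text
time_s: 13.0
tcp_pos: [529.6, -180.6, 70.0]
ee_rot: [-1.571, 0.0, 1.322]
force: [-0.1, -0.2, -1.0]
width: 7.2
```

>>> jog_arm --offset '[[0, 0, 0], [0, 0, 0], [0, 0, 0], [0, 0, 0], [0, 0, 0]]' --twist '[[0, 0, 0], [0, 0, 0], [0, 0, 0], [0, 0, 0], [0, 0, 0]]'

```text
time_s: 13.62
tcp_pos: [529.5, -180.6, 70.0]
ee_rot: [-1.571, 0.0, 1.321]
force: [-0.2, -0.3, -1.4]
width: 7.3
```

>>> jog_arm --offset '[[0, 0, 0], [0, 0, 0], [0, 0, 0], [0, 0, 0], [0, 0, 0]]' --twist '[[0, 0, 0], [0, 0, 0], [0, 0, 0], [0, 0, 0], [0, 0, 0]]'

```text
time_s: 14.25
tcp_pos: [529.6, -180.6, 70.0]
ee_rot: [-1.571, 0.0, 1.321]
force: [0.5, 0.7, -1.6]
width: 6.9
```

>>> jog_arm --offset '[[0, 0, 0], [0, 0, 0], [0, 0, 0], [0, 0, 0], [0, 0, 0]]' --twist '[[0, 0, 0], [0, 0, 0], [0, 0, 0], [0, 0, 0], [0, 0, 0]]'

```text
time_s: 14.88
tcp_pos: [529.5, -180.6, 70.0]
ee_rot: [-1.571, 0.0, 1.322]
force: [-0.3, -0.1, -1.4]
width: 7.1
```

>>> jog_arm --offset '[[0, 0, 0], [0, 0, 0], [0, 0, 0], [0, 0, 0], [0, 0, 0]]' --twist '[[0, 0, 0], [0, 0, 0], [0, 0, 0], [0, 0, 0], [0, 0, 0]]'

```text
time_s: 15.5
tcp_pos: [529.6, -180.6, 70.1]
ee_rot: [-1.571, 0.0, 1.321]
force: [-0.5, -0.1, -1.6]
width: 7.2
```

>>> jog_arm --offset '[[0, 0, 0], [0, 0, 0], [0, 0, 0], [0, 0, 0], [0, 0, 0]]' --twist '[[0, 0, 0], [0, 0, 0], [0, 0, 0], [0, 0, 0], [0, 0, 0]]'

```text
time_s: 16.12
tcp_pos: [529.6, -180.6, 70.0]
ee_rot: [-1.571, 0.0, 1.321]
force: [0.2, -0.1, -1.2]
width: 7.2
```

```bash
python3 -c "
from h import *
st(); print(ctrl.sign_off())"
```

```text
t 16.12 tcp u,y,v past S0: [21.5  1.4  1.2] F u,y,v [ 1.  -0.  -0.7] M [ 0.    0.13 -0.01] yaw [-1.5708e+00  1.0000e-04  1.3215e+00] w 7.2
the job is handed in; nothing more can be done
None
```

The large mirror's head is in the warmer slot with only the thin stem showing. It was held there for about 3.8 s and handed in at 16.1 s with the gripper still holding it.

- **Depth:** by my estimate the head centre is about 21 mm past the slot point; 15 mm is needed and the bend meets the panel at 27 mm. The estimate is good to about 2–3 mm, so the margin is fair but not exact.
- **Force:** readings stayed at about 2 N or less during insertion and the hold, in line with the light shutter and noise.
- **Final picture:** it was taken just before the hold. It shows the head inside, with the other two mirrors still in their rests. The fork and otoscope were only partly in frame but looked undisturbed.
- **Disagreement:** the two cameras differed by about 2–4 mm on the slot position. I corrected the aim by about 1.4 mm along the slot and 1.1 mm up the slope. I did not measure the shutter angle, and could not see the head from above because the arm hid it.

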